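# Hold a tube block in the corner of the rack reader

### The arm

A 6-joint arm with a two-finger parallel gripper is mounted at the origin on the work surface. World frame = base frame: x ahead of the robot, y to its left, z up, the work surface at z = 0. Lengths are in m, angles in rad, forces in N, time in s.
With the tool pointing down it reaches from about 0.25 to 0.725 m from the base axis. Payload 4 kg.
Tool frame: the origin (TCP) lies at the very end of the fingers, on their centre line; the grasp point (between the pads) lies 19 mm behind it; z points along the fingers, y is the line along which they close (so a half turn about z gives the same grasp; the last joint's range is limited). The gripper opens to 85 mm and grips with 20 to 120 N. Pads are 22 mm wide; open, the fingers measure 114 mm over their backs; the gripper's body (76 mm by 85 mm) begins 54 mm behind the grasp point. The pads swing forward as they close: fully open they stand 13 mm farther back than shut.
Start: joints at [1.251, 0.241, 0.005, 1.335, 0, 1.571], TCP at [0.157, 0.475, 0.198] pointing down, gripper open.
Joint ranges: [-2.72, 2.72], [-1.05, 1.87], [-1.09, 1.28], [-1.99, 2.15], [-1.42, 1.44], [-3.14, 3.14]. Speed limits (rad/s): [2.79, 2.79, 3.14, 3.14, 3.14, 3.14].

### API

Orientations are given as a unit quaternion [x, y, z, w].
In Python, from bench import bot gives the robot as it stands. The module is installed in compiled form; this text tells all that it offers.
- The arm moves only by the tool arm_command, never from a script. Its argument "commands" is one flat list of numbers, 5 for each row, row after row: the finger opening in cm, from 0 to 8.54, then the shift along the world's x, y, z in cm, then the turn about the world's z in degrees. In form: [claw, tx, ty, tz, roll, claw, tx, ty, tz, roll, ...]. A call has 1 to 8 rows; each row shifts and turns the commanded pose from where the row before left it; what a row does not reach is not made up. A row lasts 1/12 s, in which the tool goes at most 41.7 mm and 7.16 degrees, less where a joint would pass 70% of its speed; a pose out of reach is approached as far as the arm can. A call is refused whole if a number of a shift passes 4.17 or a number of a turn 7.16, either way. A call with a gripper value outside its range is refused whole. The fingers move at their own pace and stop on an object; "force" is the grip in N (left out, the last holds). Time passes only in rows, so rows that do not move let the fingers close. It gives the time, the measured TCP pose, the force, the opening and the grip force at its end, in the units of the state.
- bot.state(): the state, without advancing time (a new reading comes with each control period).
- bot.get_image(name): name is "scene" or "top"; returns a dict with "pixels" (384x512x3 uint8, red, green, blue), "fx", "fy", "cx", "cy" (pixels), "T" (4x4, takes a point from camera to world coordinates). Camera axes: x right, y up, looking along -z (the intrinsics and any distortion apply to the point x, -y, -z); pixel columns grow to the right and rows downward; lengths in m; the calibration is good to about 2 mm. A picture is of the moment at which its call begins. There is no depth.
- bot.job_done(): hands the job in; it is judged then, once.
The state is a dict: "time": time; "joint_pos": joint angles; "qvel": joint speeds; "effort": joint torques, N m; "tcp_pos": TCP position; "ee_rot": TCP orientation; "ft_force": force on the tool from outside, world axes, zero at the start; "moment": the same for the moment, N m; "width": opening from 0.0 (shut) to 1.0 (fully open); "gripper_force": force on a finger pad.
Only numpy, scipy, OpenCV 4.12 (cv2) and the standard library are available. Lean on these libraries where they do the work, as an engineer would, in place of code of your own. Each camera call takes 0.05 s, during which the arm holds its last target. There are 200 camera calls.

### The job

The tube-rack reader on the bench is off: turn its black rotary switch clockwise until it clicks over to on and stays there. Then pick up the blue tube block, set it down gently on the reader's glass, and press it into the corner of the two metal fences with its orange-capped corner at the orange mark, standing flat and touching both fences at once. Finish while still holding it pressed against both fences, for the reading; leave everything else on the bench where it is.

Things in the scene. Friction and masses are not known exactly. Their poses are not given: they have to be found in the camera images.
- reader: Tube-rack reader, fixed: a white box 200 (x) x 270 (y) x 80 mm high, turned by up to 15 degrees. Origin: centre of its underside; x points away from the operator, y to the operator's left. A dark glass, flush with its flat top, spans x -40 to +55, y -35 to +100 mm. Two aluminium fences bound the glass on its far (+x) and left (+y) sides; an orange dot on the deck marks their corner
- fence_corner (a point): The inner corner where the two fences meet, at glass height (80 mm above the bench); axes as the reader's. Reader frame: x +55, y +100, z +80 mm. Glass and fences are smooth and rigid; sliding the block over the glass while pressing it down also pushes back with some newtons, so a force alone does not prove that a fence is reached
- fence_far: The far fence, an aluminium bar 10 (x) x 155 (y) x 10 mm high on the reader's deck, along the reader's y axis; its face towards the operator is 55 mm from the reader's centre line. Origin: centre of its underside
- fence_left: The left fence, an aluminium bar 85 (x) x 10 (y) x 10 mm high on the reader's deck, along the reader's x axis; its face towards the glass is 100 mm from the reader's centre line. Origin: centre of its underside
- lamp_switch (a joint): The reader's rotary on/off switch, rad: 0 is off, 1.05 is on (end stop), growing clockwise seen from above. A spring detent holds it at either end, with its hump half-way: let go before half-way it springs back, past half-way it snaps on by itself. Turning it takes up to about 0.1 N m
- lamp_switch_grip (a point): Point to grip on the switch, on its vertical axis (reader frame x 0, y -88 mm), 37 mm above the deck, 7 mm below its top. The switch: a black bar grip 38 mm long, 14 mm thick, with a white line, free above a 40 mm disc whose top is 14 mm over the deck. The bar lies along this point's x axis, which turns with it (off: the reader's x axis)
- block_center (a point): Centre, half-way up, of the loose blue aluminium tube block, 44 (x) x 112 (y) x 45 mm high, about 0.45 kg, standing on the bench. Twelve caps (35 x 105 mm over all) rise 11 mm above its top, all white but the orange one at its A1 corner (+x, +y). Home in the reader its axes are parallel to the reader's. The fences are 10 mm high, so grip the block's upper 30 mm
- block_a1 (a point): The A1 corner of the blue block (under the orange cap) at its underside: block x +22, y +56 mm from its centre, 22.5 mm below it. When home it meets the fence corner
- block_grey: Bystander: bare aluminium tube block of the same shape with green caps, loose. Origin: centre of its underside
- tip_box: Bystander: pipette tip box, blue with a pale lid, 86 x 122 x 57 mm, loose. Origin: centre of its underside
- wash_bottle: Bystander: white wash bottle, 72 mm across, 190 mm high, loose. Origin: centre of its underside
- jar_amber: Bystander: amber jar with a black cap, 52 mm across, 85 mm high, loose. Origin: centre of its underside
- jar_red: Bystander: clear jar with a red cap, 48 mm across, 75 mm high, loose. Origin: centre of its underside
- timer: Bystander: flat dark bench timer, 60 x 72 x 18 mm, loose. Origin: centre of its underside
- spatula: Bystander: steel spatula with a blue handle, 150 mm long, 12 mm high, lying on the bench, loose. Origin: centre of its underside
Not all that is in view belongs to the job. Leave any turquoise or yellow look-alike of the part that bears block_center alone.

How it is judged:
By the outcome, as a careful person would: the job done as asked, in the order asked, and still so for the second after the job is handed in, while the arm keeps its last pose, push and grip.
It also fails if it takes over 67 s, if anything falls off the work surface, if the arm or the gripper's body presses on something with over 40 N, if the wrist force passes 120 N, or if a joint passes its speed limit or range.

## Working session

There is one attempt and no reset: what is moved stays moved. The work goes in short steps, Python scripts to look and compute and a tool call to move; the robot and the scene stay as the last step left them, time stands still between calls to the robot, and variables do not carry over. Pictures are saved under pics/ and viewed, at most 10 in all, crops included, and the job is handed in when it is done.

Besides the shell and the picture viewer there is one more tool, called after "Request:" by a JSON object that holds its "op" and its "data". arm_command: Moves the arm, as the interface text tells. Its arguments: {"type":"object","properties":{"commands":{"type":"array"},"force":{"type":"number"}},"required":["commands"]}

```bash
mkdir -p pics
cat > h.py <<'E'
import numpy as np, cv2
from bench import bot
def ray(im,u,v):
    d=np.array([(u-im['cx'])/im['fx'],-(v-im['cy'])/im['fy'],-1.0]); T=np.array(im['T'])
    return T[:3,3],T[:3,:3]@d
def onz(im,u,v,z):
    o,d=ray(im,u,v); return o+d*(z-o[2])/d[2]
def proj(im,p):
    T=np.array(im['T']); q=T[:3,:3].T@(np.array(p)-T[:3,3]); 
    return im['cx']+im['fx']*q[0]/-q[2], im['cy']+im['fy']*q[1]/q[2]
E
python3 - <<'E'
from h import *
for n in('scene','top'):
    im=bot.get_image(n); cv2.imwrite(f'pics/{n}0.png',im['pixels'][:,:,::-1]); print(n,{k:im[k] for k in im if k!='pixels'})
print(bot.state())
E
```

```text
scene {'fx': 483.54634762973404, 'fy': 483.54634762973404, 'cx': 253.9755867256747, 'cy': 185.262972241596, 'T': array([[-0.53306097, -0.61238939,  0.5838024 ,  1.4930821 ],
       [ 0.84588602, -0.37108834,  0.3831061 ,  0.63385517],
       [-0.01796785,  0.69804919,  0.71582434,  1.28079391],
       [ 0.        ,  0.        ,  0.        ,  1.        ]])}
top {'fx': 379.06299793000585, 'fy': 379.06299793000585, 'cx': 259.637824254761, 'cy': 191.5899120950321, 'T': array([[ 2.92557688e-02,  9.92574896e-01, -1.18064284e-01,
         3.97798328e-01],
       [-9.99565382e-01,  2.94792387e-02,  1.46518835e-04,
         1.27932221e-02],
       [ 3.62587613e-03,  1.18008685e-01,  9.93005943e-01,
         1.19937027e+00],
       [ 0.00000000e+00,  0.00000000e+00,  0.00000000e+00,
         1.00000000e+00]])}
{'time': 0.1, 'joint_pos': array([1.25096625e+00, 2.41354033e-01, 3.86347610e-03, 1.33521023e+00,
       3.03259125e-05, 1.57080497e+00]), 'qvel': array([-2.69133308e-04, -2.42939068e-03,  2.57722062e-03,  2.89423101e-04,
       -3.02699245e-03,  1.05344180e-05]), 'effort': array([ 3.14935769e-04, -3.73136866e+01,  2.53011024e+01,  1.08651703e-02,
        4.78458003e-05, -2.79413250e-06]), 'tcp_pos': array([0.15699415, 0.4740475 , 0.19669559]), 'ee_rot': array([ 1.59238538e-01,  9.87239678e-01, -9.37668612e-04, -1.66593465e-04]), 'ft_force': array([ 0.33230446, -0.32511508, -0.37178674]), 'moment': array([-0.03221774,  0.02210373,  0.00255761]), 'gripper_force': 0.0, 'width': 0.9970514764707245}
```

View pics/scene0.png

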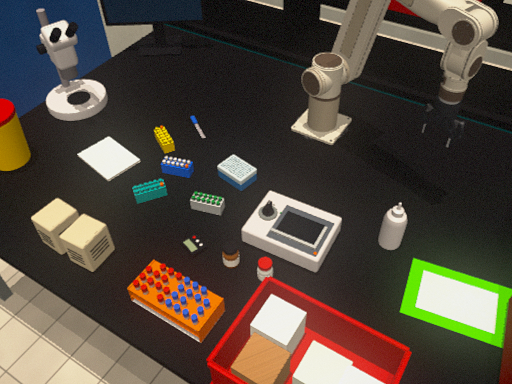

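View pics/top0.png

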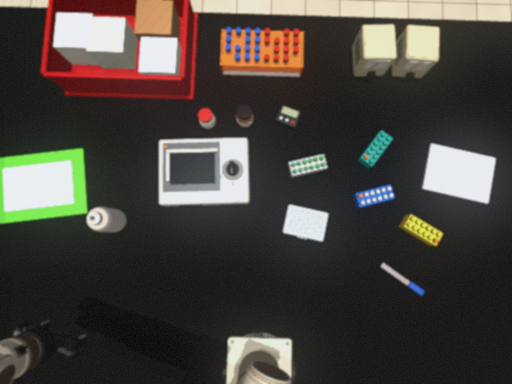

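Candidates: the blue block with white caps is at top (375,196) / scene (177,167). It could be confused with the turquoise block at top (376,148), the yellow one at (421,230), the grey/green-capped one at (308,165) and the tip box at (306,222). The reader is at top (204,171) with its switch at (232,169). The one to take is at (375,196); I'll check it in a close crop.

Run:
```python
from h import *
t=bot.get_image('top'); s=bot.get_image('scene')
def crop(im,x,y,w,h,W,H): return cv2.resize(im['pixels'][y:y+h,x:x+w,::-1],(W,H),interpolation=cv2.INTER_CUBIC)
a=crop(t,150,130,110,83,440,332); b=crop(t,345,175,60,45,320,240); c=crop(s,235,185,115,90,440,344)[:268]; d=crop(s,150,145,60,45,320,240)
o=np.zeros((600,760,3),np.uint8); o[:332,:440]=a; o[:240,440:]=b; o[332:600,:440]=c; o[300:540,440:]=d
cv2.imwrite('pics/crop1.png',o)
hsv=cv2.cvtColor(t['pixels'],cv2.COLOR_RGB2HSV)
# blue mask block
def big(m,x,y,w,h):
    z=np.zeros_like(m); z[y:y+h,x:x+w]=m[y:y+h,x:x+w]
    cs,_=cv2.findContours(z,cv2.RETR_EXTERNAL,cv2.CHAIN_APPROX_NONE); return max(cs,key=cv2.contourArea)
m=((hsv[...,2]>60)).astype(np.uint8)*255
c=big(m,345,178,60,35); r=cv2.minAreaRect(c); print('block',r,[onz(t,u,v,.045).round(4) for u,v in cv2.boxPoints(r)])
om=cv2.inRange(hsv,(5,120,120),(22,255,255)); ys,xs=np.nonzero(om[178:213,345:405]); print('orange px',xs.mean()+345,ys.mean()+178,len(xs),onz(t,xs.mean()+345,ys.mean()+178,.056))
m=((hsv[...,2]>120)).astype(np.uint8)*255
c=big(m,150,130,110,83); r=cv2.minAreaRect(c); print('reader',r,[onz(t,u,v,.08).round(4) for u,v in cv2.boxPoints(r)])
ys,xs=np.nonzero(om[130:213,150:260]); print('dot',xs.mean()+150,ys.mean()+130,len(xs),onz(t,xs.mean()+150,ys.mean()+130,.08))
```

```text
block ((373.4574890136719, 195.83718872070312), (17.4171142578125, 42.112388610839844), 75.3791275024414) [array([ 0.5399, -0.2673,  0.045 ]), array([ 0.5766, -0.3929,  0.045 ]), array([ 0.5248, -0.4057,  0.045 ]), array([ 0.4884, -0.2808,  0.045 ])]
orange px 360.0 195.5 6 [ 0.53083571 -0.29236933  0.056     ]
reader ((202.93362426757812, 170.91195678710938), (66.77293395996094, 91.38021850585938), 88.53119659423828) [array([0.6824, 0.3291, 0.08  ]), array([0.698 , 0.0535, 0.08  ]), array([0.4956, 0.0418, 0.08  ]), array([0.4807, 0.3116, 0.08  ])]
dot 165.0 146.28571428571428 7 [0.65986141 0.30175124 0.08      ]
```

View pics/crop1.png

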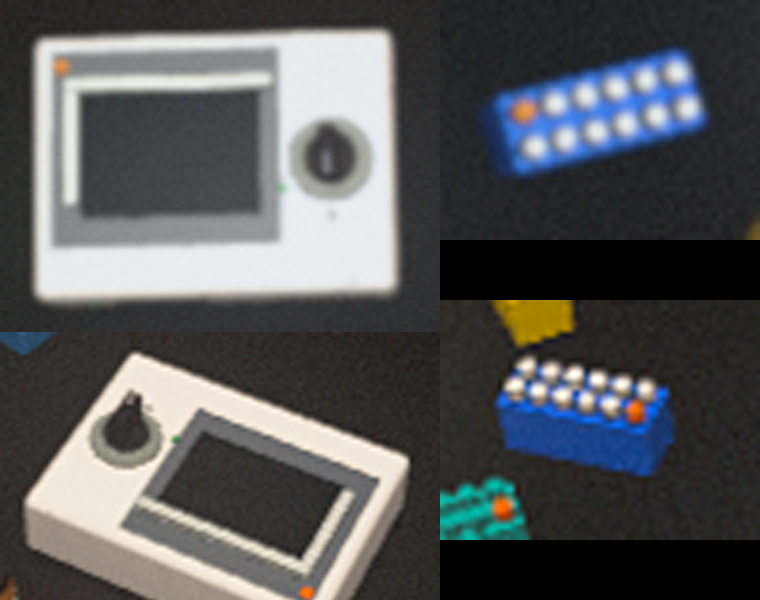

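The crop shows the blue block with white caps and its orange cap at the upper left (crop (524,111), top (360,196)), so +x is up and +y is left. The switch is at crop (330,155) with its line along the reader's x. Next I measure these precisely.

```bash
cat > m.py <<'E'
from h import *
def rdir(a,b): d=b-a; return np.degrees(np.arctan2(-d[0],d[1]))
def glass(t):
    v=cv2.cvtColor(t['pixels'],cv2.COLOR_RGB2GRAY)
    k=4; x0,y0=165,142; c=cv2.resize(v[y0:y0+50,x0:x0+58],None,fx=k,fy=k,interpolation=cv2.INTER_CUBIC)
    m=(c<85).astype(np.uint8); cs,_=cv2.findContours(m,cv2.RETR_EXTERNAL,cv2.CHAIN_APPROX_NONE); q=max(cs,key=cv2.contourArea)
    P=cv2.boxPoints(cv2.minAreaRect(q)); P=(P+.5)/k-.5+[x0,y0]
    return np.array([onz(t,u,w,.08) for u,w in P])
def caps(im,box,z=.056):
    x,y,w,h=box; k=4
    c=cv2.resize(im['pixels'][y:y+h,x:x+w],None,fx=k,fy=k,interpolation=cv2.INTER_CUBIC); r=c[...,0].astype(int)
    m=(r>110).astype(np.uint8); q=cv2.minAreaRect(np.argwhere(m)[:,::-1].astype(np.float32))
    P=(cv2.boxPoints(q)+.5)/k-.5+[x,y]
    return np.array([onz(im,u,v,z) for u,v in P])
def dot(im,x,y,w,h):
    hsv=cv2.cvtColor(im['pixels'],cv2.COLOR_RGB2HSV); o=cv2.inRange(hsv,(4,110,90),(22,255,255))[y:y+h,x:x+w]; ys,xs=np.nonzero(o)
    return xs.mean()+x,ys.mean()+y
def tri(ims,pts):
    A=[];b=[]
    for im,p in zip(ims,pts):
        o,d=ray(im,*p); d/=np.linalg.norm(d); M=np.eye(3)-np.outer(d,d); A.append(M); b.append(M@o)
    return np.linalg.solve(sum(A),sum(b))
E
python3 - <<'E'
from m import *
t=bot.get_image('top'); s=bot.get_image('scene')
g=glass(t); print('glass',g.round(4),[np.linalg.norm(g[i]-g[i-1]).round(4) for i in range(4)])
c=caps(t,(350,180,50,32)); print('caps top',c.round(4),[np.linalg.norm(c[i]-c[i-1]).round(4) for i in range(4)],c.mean(0))
print('dot3d',tri([t,s],[dot(t,155,135,25,25),dot(s,290,250,40,20)]), 'cap3d',tri([t,s],[dot(t,350,180,30,32),dot(s,180,160,25,14)]))
print('bottle',tri([t,s],[(95,216),(399,206)]),onz(t,125,220,.0))
# switch disc: gray ring outline in top
print('switch', onz(t,150+332/4-.4,130+157/4-.4,.094))
E
```

```text
glass [[0.6389 0.2865 0.08  ]
 [0.645  0.1538 0.08  ]
 [0.553  0.1483 0.08  ]
 [0.547  0.2798 0.08  ]] [np.float64(0.0922), np.float64(0.1328), np.float64(0.0922), np.float64(0.1316)]
caps top [[ 0.5372 -0.2842  0.056 ]
 [ 0.5662 -0.3872  0.056 ]
 [ 0.5298 -0.3958  0.056 ]
 [ 0.5011 -0.2932  0.056 ]] [np.float64(0.0372), np.float64(0.107), np.float64(0.0374), np.float64(0.1066)] [ 0.53358519 -0.34008469  0.056     ]
dot3d [0.66086711 0.3021649  0.07914183] cap3d [ 0.53206199 -0.29500906  0.04895056]
bottle [0.43765168 0.46174195 0.17093736] [0.43759011 0.43445849 0.        ]
switch [0.59453285 0.0945248  0.094     ]
```

Request:
{"op": "arm_command", "data": {"commands": [5, 2.5, -2, 1, 1.5, 5, 2.8, -2.4, 1, 1.5, 5, 2.8, -2.4, 1, 1.5, 5, 2.8, -2.4, 1, 1.5, 5, 2.8, -2.4, 0, 1.5, 5, 2.8, -2.4, 0, 1.5, 5, 2.8, -2.4, 0, 1.5, 5, 2.8, -2.4, 0, 1.5]}}

```text
time: 0.97
tcp_pos: [0.3793, 0.2853, 0.2377]
ee_rot: [0.054, 0.999, 0.0, 0.0]
ft_force: [1.0, 0.1, -0.5]
width: 0.586
gripper_force: 0.0
```

Request:
{"op": "arm_command", "data": {"commands": [5, 2.8, -2.4, 0, 1.5, 5, 2.8, -2.4, 0, 1.5, 5, 2.8, -2.4, -1, 1.5, 5, 2.8, -2.4, -1, 1.5, 5, 2.8, -2.4, -1, 1.5, 5, 2.8, -2.4, -1, 1.3, 5, 2.8, -2.4, -1, 0, 5, 0, 0, 0, 0]}}

```text
time: 1.63
tcp_pos: [0.5771, 0.1136, 0.1838]
ee_rot: [-0.018, 1.0, -0.001, -0.001]
ft_force: [-0.9, 1.0, -0.3]
width: 0.586
gripper_force: 0.0
```

```bash
cat >> m.py <<'E'
def st():
    s=bot.state(); x,y,z,w=s['ee_rot']
    from scipy.spatial.transform import Rotation as R
    M=R.from_quat(s['ee_rot']).as_matrix()
    print('t',s['time'],'p',(s['tcp_pos']*100).round(2),'yaw',np.degrees(np.arctan2(M[1,1],M[0,1])).round(2),'tilt',M[:2,2].round(4),'F',s['ft_force'].round(2),'M',s['moment'].round(2),'w',round(s['width']*8.54,2),'g',s['gripper_force'],'j6',s['joint_pos'][5].round(2))
    return s
E
python3 -c "
from m import *
st()"
```

```text
t 1.6333 p [57.71 11.36 18.38] yaw 92.1 tilt [-0.0023 -0.0029] F [-0.87  1.03 -0.26] M [ 0.02 -0.02 -0.03] w 5.01 g 0.0 j6 0.16
```

Request:
{"op": "arm_command", "data": {"commands": [5, 1.0, -1.0, 0, 0.9, 5, 0.8, -0.8, -1, 0, 5, 0, 0, -1.5, 0, 5, 0, 0, -0.5, 0, 5, 0, 0, 0, 0, 5, 0, 0, 0, 0]}}

```text
time: 2.13
tcp_pos: [0.5915, 0.101, 0.1572]
ee_rot: [-0.03, 1.0, -0.0, -0.001]
ft_force: [0.2, -1.0, 0.1]
width: 0.587
gripper_force: 0.0
```

Run:
```python
from m import *
st()
t=bot.get_image('top'); s=bot.get_image('scene')
a=cv2.resize(t['pixels'][130:213,150:260,::-1],(600,452),interpolation=cv2.INTER_CUBIC)
b=cv2.resize(s['pixels'][170:240,230:310,::-1],(200,175),interpolation=cv2.INTER_CUBIC)
b=cv2.resize(s['pixels'][165:245,230:310,::-1],(450,450),interpolation=cv2.INTER_CUBIC)
cv2.imwrite('pics/sw1.png',np.hstack([a[:450,260:600],b]))
```

```text
t 2.1333 p [59.15 10.1  15.72] yaw 93.41 tilt [-0.0012 -0.0002] F [ 0.2  -1.03  0.12] M [-0.03  0.    0.01] w 5.01 g 0.0 j6 0.11
```

View pics/sw1.png

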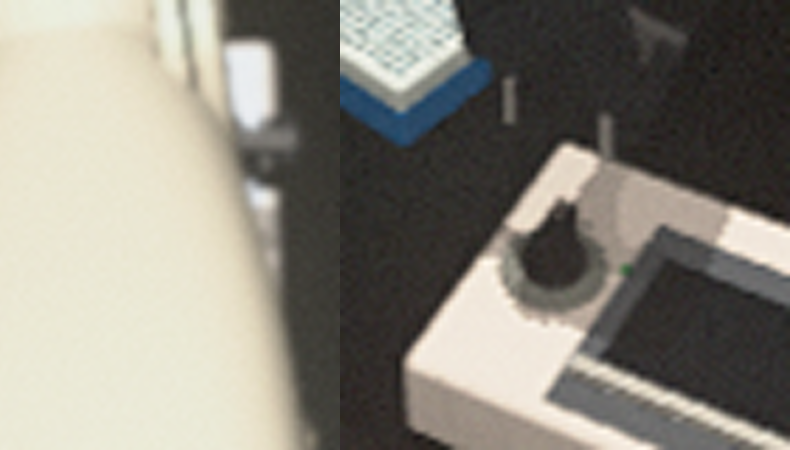

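The arm hides the switch from above. In the scene view (right half) the two pads, at (510,100) and (605,135), straddle the switch line at (560,215). Descend.

Request:
{"op": "arm_command", "data": {"commands": [5, 0.35, -0.5, -1, -0.4, 5, 0, 0, -2, 0, 5, 0, 0, -1.7, 0, 5, 0, 0, -0.8, 0, 5, 0, 0, 0, 0, 5, 0, 0, 0, 0]}}

```text
time: 2.73
tcp_pos: [0.5956, 0.0955, 0.1024]
ee_rot: [-0.026, 1.0, -0.0, -0.0]
ft_force: [0.5, 0.2, -0.0]
width: 0.588
gripper_force: 0.0
```

Request:
{"op": "arm_command", "data": {"commands": [2, 0, 0, 0, 0, 1, 0, 0, 0, 0, 0.6, 0, 0, 0, 0, 0.6, 0, 0, 0, 0, 0.6, 0, 0, 0, 0, 0.6, 0, 0, 0, 0], "force": 30}}

```text
time: 3.23
tcp_pos: [0.5958, 0.0957, 0.1028]
ee_rot: [-0.026, 1.0, 0.0, 0.0]
ft_force: [-0.5, 0.4, 1.0]
width: 0.071
gripper_force: 0.0
```

```bash
python3 -c "
from m import *
st()"
```

```text
t 3.2333 p [59.58  9.57 10.28] yaw 92.98 tilt [0.0005 0.0001] F [-0.54  0.35  1.02] M [ 0.02 -0.01 -0.01] w 0.61 g 0.0 j6 0.11
```

Run:
```python
from m import *
s=bot.get_image('scene')
cv2.imwrite('pics/sw2.png',cv2.resize(s['pixels'][165:245,230:310,::-1],(600,600),interpolation=cv2.INTER_CUBIC))
for p in [(.595,.096,.124),(.595,.096,.094),(.5958,.0957,.1028)]: print((np.array(proj(s,p))-[230,165])*7.5)
```

```text
[283.49722182 286.78427063]
[283.32528476 333.02234324]
[281.83039805 320.50019511]
```

View pics/sw2.png

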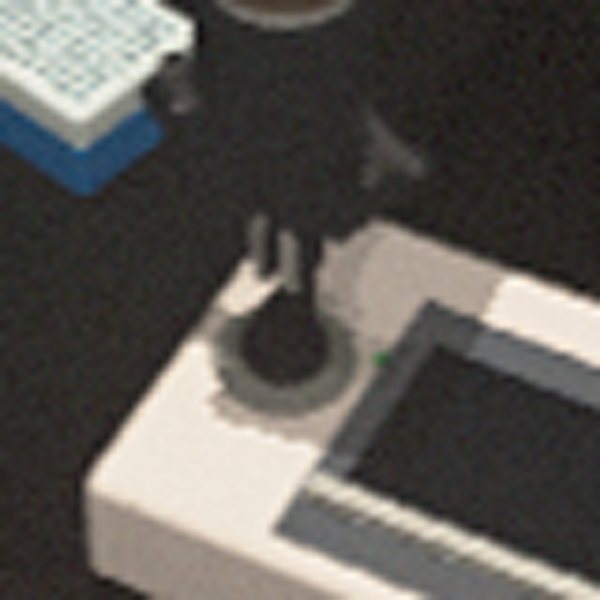

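Run:
```python
from m import *
s=bot.get_image('scene')
f=lambda u,v:(u/7.5+230-.43,v/7.5+165-.43)
print('disc',onz(s,*f(285,358),.094)); print('tips',onz(s,*f(272,280),.1028),onz(s,*f(272,280),.12))
# glass + dot in scene to cross-check reader frame
R=np.array([[.9986,-.0523],[.0523,.9986]])
for x,y,z in [(-40,-35,80),(-40,100,80),(100,-135,80),(-100,-135,80),(100,135,80),(-100,135,80),(0,-88,94)]:
    p=R@[x/1000,y/1000]+[.590,.184]; print((x,y),np.round(p,3),np.round(proj(s,[*p,z/1000]),1), (np.array(proj(s,[*p,z/1000]))+.43-[230,165])*7.5)
```

```text
disc [0.60609803 0.10190482 0.094     ]
tips [0.57682503 0.07756962 0.1028    ] [0.59020339 0.085692   0.12      ]
(-40, -35) [0.552 0.147] [287.7 209.9] [436.31397516 339.65156853]
(-40, 100) [0.545 0.282] [325.6 224.9] [720.05641998 452.38302835]
(100, -135) [0.697 0.054] [240.2 227.7] [ 79.47797423 473.28723424]
(-100, -135) [0.497 0.044] [269.5 188. ] [299.34109217 175.73987568]
(100, 135) [0.683 0.324] [317.8 260.9] [661.42146529 722.53190653]
(-100, 135) [0.483 0.314] [342.9 216.3] [849.92956145 387.86901707]
(0, -88) [0.595 0.096] [267.9 209.3] [287.26381725 335.77223742]
```

The pads closed without meeting the bar; in the picture their ends (272,280) sit above it, with the disc centred near (285,345). I'll open, go 6 mm lower and close again.

Request:
{"op": "arm_command", "data": {"commands": [4, 0, 0, 0, 0, 4, 0, 0, 0, 0, 4, 0, 0, 0, 0, 4, 0, 0, -0.3, 0, 4, 0, 0, -0.3, 0, 4, 0, 0, 0, 0, 4, 0, 0, 0, 0]}}

```text
time: 3.92
tcp_pos: [0.5953, 0.0956, 0.096]
ee_rot: [-0.026, 1.0, -0.0, -0.001]
ft_force: [0.2, 0.1, 0.2]
width: 0.471
gripper_force: 0.0
```

Request:
{"op": "arm_command", "data": {"commands": [2, 0, 0, 0, 0, 1, 0, 0, 0, 0, 0.6, 0, 0, 0, 0, 0.6, 0, 0, 0, 0, 0.6, 0, 0, 0, 0, 0.6, 0, 0, 0, 0], "force": 30}}

```text
time: 4.42
tcp_pos: [0.5957, 0.0957, 0.0966]
ee_rot: [-0.026, 1.0, 0.0, 0.0]
ft_force: [0.3, 1.1, -0.1]
width: 0.069
gripper_force: 0.0
```

Run:
```python
from m import *
st()
t=bot.get_image('top'); s=bot.get_image('scene')
a=cv2.resize(s['pixels'][160:235,240:300,::-1],(480,600),interpolation=cv2.INTER_CUBIC); a=np.clip(a.astype(float)*2.2,0,255).astype(np.uint8)
for p in [(.595,.096,.124),(.595,.096,.094),(.5958,.0957,.0968)]: print((np.array(proj(s,p))+.43-[240,160])*8)
cv2.imwrite('pics/sw3.png',a)
```

```text
t 4.4167 p [59.57  9.57  9.66] yaw 92.98 tilt [0.0001 0.    ] F [ 0.34  1.07 -0.14] M [-0.01  0.05  0.02] w 0.59 g 0.0 j6 0.11
[225.83703661 349.343222  ]
[225.65363707 398.66383279]
[224.02719713 395.08781798]
```

View pics/sw3.png

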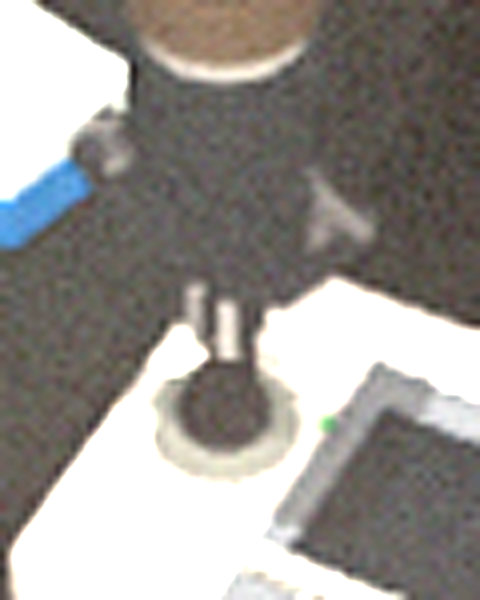

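In this picture the pads' light end faces stop at (195,345) and (228,360). The black knob is centred at (225,400) and the disc ring spans x 153–298. The real tips look higher than the TCP reading, so I'll open and feel downward for the disc.

Request:
{"op": "arm_command", "data": {"commands": [4, 0, 0, 0, 0, 4, 0, 0, 0, 0, 4, 0, 0, 0, 0, 4, 0, 0, -0.2, 0, 4, 0, 0, -0.2, 0, 4, 0, 0, 0, 0, 4, 0, 0, 0, 0]}}

```text
time: 5.1
tcp_pos: [0.5954, 0.0956, 0.0922]
ee_rot: [-0.026, 1.0, -0.0, -0.0]
ft_force: [-0.1, -0.4, -0.5]
width: 0.471
gripper_force: 0.0
```

Run:
```python
from m import *
st()
```

```text
t 5.1 p [59.54  9.56  9.22] yaw 92.98 tilt [-0.0006 -0.0001] F [-0.11 -0.39 -0.47] M [0.01 0.03 0.04] w 4.02 g 0.0 j6 0.11
```

Request:
{"op": "arm_command", "data": {"commands": [2, 0, 0, 0, 0, 1.2, 0, 0, 0, 0, 1, 0, 0, 0, 0, 1, 0, 0, 0, 0]}}

```text
time: 5.43
tcp_pos: [0.5957, 0.0957, 0.0926]
ee_rot: [-0.026, 1.0, 0.0, 0.0]
ft_force: [0.3, 0.8, 0.5]
width: 0.119
gripper_force: 0.0
```

Run:
```python
from m import *
st()
```

```text
t 5.4333 p [59.57  9.57  9.26] yaw 92.98 tilt [0.0001 0.    ] F [0.33 0.85 0.54] M [-0.05 -0.03 -0.01] w 1.01 g 0.0 j6 0.11
```

Run:
```python
from m import *
t=bot.get_image('top'); s=bot.get_image('scene')
for z in (.197,.217,.237,.27): print('start z',z,np.round(proj(s,(.157,.474,z)),1),np.round(proj(t,(.157,.474,z)),1))
# finger ends open 85mm: tool y dir 71.7deg
d=np.array([np.cos(np.radians(71.7)),np.sin(np.radians(71.7)),0])*.0425
for sg in (1,-1): 
  for z in(.21,.24): print('pad',sg,z,np.round(proj(s,np.array([.157,.474,z])+sg*d),1),np.round(proj(t,np.array([.157,.474,z])+sg*d),1))
print('TCP now top',proj(t,(.5957,.0957,.0926)))
a=cv2.imread('pics/scene0.png')[85:160,400:490]; b=cv2.imread('pics/top0.png')[300:384,0:100]
f=lambda x,w,h: np.clip(cv2.resize(x,(w,h),interpolation=cv2.INTER_CUBIC).astype(float)*3,0,255).astype(np.uint8)
A=f(a,420,350); B=f(b,380,319); o=np.zeros((350,800,3),np.uint8); o[:,:420]=A; o[:319,420:]=B; 
C=t['pixels'][130:213,200:290,::-1]; D=s['pixels'][160:235,240:300,::-1]
o2=np.zeros((250,800,3),np.uint8); o2[:,:271]=f(C,271,250); 
cv2.imwrite('pics/grip.png',np.vstack([o,o2]))
```

```text
start z 0.197 [432.3 149.1] [ 74.7 326.3]
start z 0.217 [433.8 144.6] [ 70.9 328.2]
start z 0.237 [435.3 139.9] [ 66.8 330.2]
start z 0.27 [437.9 132.1] [ 59.8 333.6]
pad 1 0.21 [444.2 152.6] [ 56.7 321.6]
pad 1 0.24 [446.6 145.7] [ 50.2 324.3]
pad -1 0.21 [422.7 139.8] [ 87.8 333.5]
pad -1 0.24 [424.8 132.9] [ 82.3 336.7]
TCP now top (np.float64(232.2498941462363), np.float64(168.53379524951228))
```

View pics/grip.png

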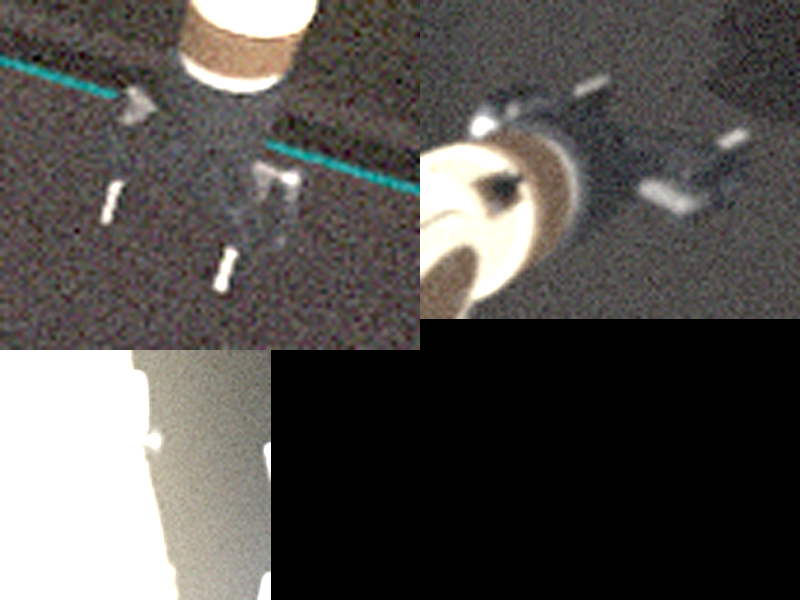

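Run:
```python
from m import *
t=bot.get_image('top'); s=bot.get_image('scene')
S=lambda u,v:(u/4.667+400-.4,v/4.667+85-.4); T=lambda u,v:((u-420)/3.8-.4,v/3.8+300-.4)
for n,a,b in [('padR end',(106,222),(747,134)),('padR top',(118,182),(720,146)),('padL end',(221,290),(608,79)),('padL top',(233,250),(577,94)),]: 
    p=tri([s,t],[S(*a),T(*b)]); print(n,p.round(4),np.round(np.array(proj(s,p))-S(*a),1),np.round(np.array(proj(t,p))-T(*b),1))
```

```text
padR end [0.1484 0.4253 0.2428] [-0.2  0.1] [-0.3  0.2]
padR top [0.1504 0.4255 0.2802] [-0.3  0.1] [-0.4  0.2]
padL end [0.18   0.5167 0.2436] [-0.2  0.1] [-0.3  0.1]
padL top [0.1789 0.5158 0.2786] [ 0. -0.] [ 0. -0.]
```

Triangulating the pad ends in both start views puts the true finger ends about 33 mm above the reported TCP; xy agrees. That explains the misses. I'll open and go lower with that offset, watching the force.

Request:
{"op": "arm_command", "data": {"commands": [4, 0, 0, 0, 0, 4, 0, 0, 0, 0, 4, 0, 0, 0, 0, 4, 0, 0, -0.5, 0, 4, 0, 0, -0.5, 0, 4, 0, 0, 0, 0]}}

```text
time: 6.13
tcp_pos: [0.5947, 0.0955, 0.0809]
ee_rot: [-0.026, 1.0, -0.0, -0.001]
ft_force: [0.0, -0.7, -0.0]
width: 0.469
gripper_force: 0.0
```

Request:
{"op": "arm_command", "data": {"commands": [4, 0, 0, -0.4, 0, 4, 0, 0, -0.3, 0, 4, 0, 0, -0.3, 0, 4, 0, 0, 0, 0, 2.5, 0, 0, 0, 0, 1.5, 0, 0, 0, 0, 0.8, 0, 0, 0, 0, 0.8, 0, 0, 0, 0], "force": 30}}

```text
time: 6.8
tcp_pos: [0.5958, 0.0964, 0.0728]
ee_rot: [-0.026, 1.0, 0.001, 0.0]
ft_force: [-0.5, 2.4, 0.4]
width: 0.153
gripper_force: 32.5
```

Run:
```python
from m import *
st()
```

```text
t 6.8 p [59.58  9.64  7.28] yaw 93.02 tilt [0.0003 0.0013] F [-0.53  2.35  0.44] M [0.52 0.15 0.05] w 1.31 g 32.46485352516174 j6 0.11
```

Gripped at about 13 mm, so the offset is real. Turn clockwise.

Request:
{"op": "arm_command", "data": {"commands": [0.8, 0, 0, 0, -6, 0.8, 0, 0, 0, -6, 0.8, 0, 0, 0, -6, 0.8, 0, 0, 0, -6, 0.8, 0, 0, 0, -6, 0.8, 0, 0, 0, -6, 0.8, 0, 0, 0, -6, 0.8, 0, 0, 0, -6], "force": 40}}

```text
time: 7.47
tcp_pos: [0.596, 0.0974, 0.0728]
ee_rot: [0.385, 0.923, 0.001, -0.0]
ft_force: [0.8, 5.0, -0.4]
width: 0.15
gripper_force: 41.4
```

Request:
{"op": "arm_command", "data": {"commands": [0.8, 0, 0, 0, -6, 0.8, 0, 0, 0, -5, 0.8, 0, 0, 0, -2, 0.8, 0, 0, 0, 0, 0.8, 0, 0, 0, 0]}}

```text
time: 7.88
tcp_pos: [0.5962, 0.0976, 0.0729]
ee_rot: [0.484, 0.875, 0.002, -0.0]
ft_force: [0.4, 4.4, -0.2]
width: 0.156
gripper_force: 42.0
```

Run:
```python
from m import *
st()
```

```text
t 7.8833 p [59.62  9.76  7.29] yaw 32.14 tilt [0.0012 0.0029] F [ 0.44  4.38 -0.21] M [ 0.93 -0.07  0.53] w 1.33 g 42.01836347579956 j6 1.17
```

Request:
{"op": "arm_command", "data": {"commands": [4, 0, 0, 0, 0, 5, 0, 0, 0, 0, 5, 0, 0, 0, 0, 7, 0, 0, 2, 0, 8.5, 0, 0, 3, 0, 8.5, 0, 0, 2, 0, 8.5, -0.5, -3.5, 0, -1.4, 8.5, -0.5, -3.5, 0, -1.4]}}

```text
time: 8.55
tcp_pos: [0.5873, 0.0261, 0.1447]
ee_rot: [0.505, 0.863, 0.001, 0.002]
ft_force: [0.8, -0.3, -1.3]
width: 0.995
gripper_force: 0.0
```

Request:
{"op": "arm_command", "data": {"commands": [8.5, -0.5, -3.5, 0, -1.4, 8.5, -0.5, -3.5, 0, -1.4, 8.5, -0.5, -3.5, 0, -1.4, 8.5, -0.5, -3.5, 0, -1.4, 8.5, -0.5, -3.5, 0, -1.4, 8.5, -0.5, -3.5, 0, -1.4, 8.5, -0.5, -3.5, 0, -1.4, 8.5, -0.5, -3.5, 0, -1.4]}}

```text
time: 9.22
tcp_pos: [0.5448, -0.2565, 0.1427]
ee_rot: [0.589, 0.808, -0.0, 0.0]
ft_force: [-1.0, -0.2, -0.2]
width: 0.992
gripper_force: 0.0
```

Request:
{"op": "arm_command", "data": {"commands": [8.5, -0.5, -3.5, 0, -1.4, 8.5, -0.5, -3.5, 0, -1, 8.5, -0.3, -1.7, 0, 0, 8.5, 0, 0, 0, 0, 8.5, 0, 0, 0, 0]}}

```text
time: 9.63
tcp_pos: [0.5318, -0.3427, 0.1421]
ee_rot: [0.606, 0.795, -0.0, -0.0]
ft_force: [0.9, -0.4, -0.4]
width: 0.993
gripper_force: 0.0
```

Run:
```python
from m import *
st()
t=bot.get_image('top'); s=bot.get_image('scene')
f=lambda x,w,h: np.clip(cv2.resize(x[:,:,::-1],(w,h),interpolation=cv2.INTER_CUBIC).astype(float)*1.5,0,255).astype(np.uint8)
o=np.hstack([f(t['pixels'][140:200,210:260],250,300),f(t['pixels'][160:235,320:430],440,300)])
o2=np.hstack([f(s['pixels'][180:230,240:290],250,250),f(s['pixels'][100:190,120:278],440,250)])
cv2.imwrite('pics/on.png',np.vstack([o,o2]))
```

```text
t 9.6333 p [ 53.18 -34.27  14.21] yaw 15.4 tilt [-0.0006  0.0004] F [ 0.86 -0.35 -0.44] M [ 0.02 -0.03  0.01] w 8.48 g 0.0 j6 0.73
```

View pics/on.png

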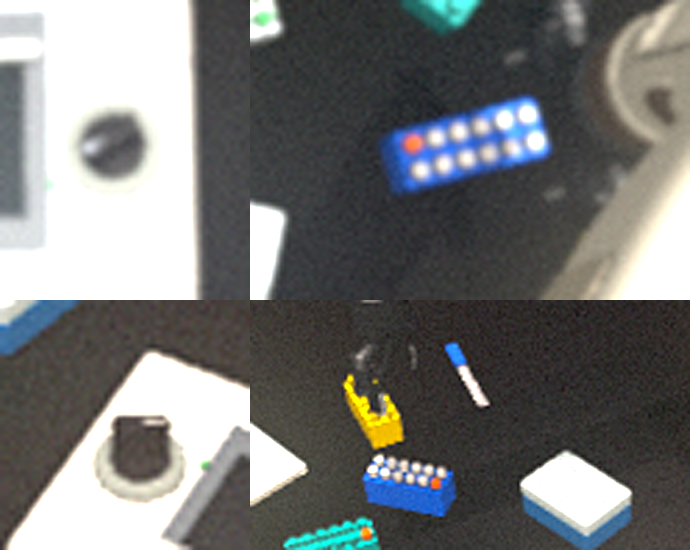

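The switch line in the top crop now runs (75,155)–(125,140), so it turned clockwise about 60° and stayed there. The block is untouched at crop (465,143) = top (374,196), and the pads straddle it after parallax. Descend onto the block.

Request:
{"op": "arm_command", "data": {"commands": [8.5, 0.1, 0.4, -3, 0.3, 8.5, 0, 0, -3, 0, 8.5, 0, 0, -3, 0, 8.5, 0, 0, -3, 0, 8.5, 0, 0, -1.5, 0, 8.5, 0, 0, -0.5, 0, 8.5, 0, 0, 0, 0, 8.5, 0, 0, 0, 0]}}

```text
time: 10.4
tcp_pos: [0.5347, -0.3368, 0.0036]
ee_rot: [0.602, 0.798, 0.0, 0.001]
ft_force: [0.6, -1.0, -0.1]
width: 0.997
gripper_force: 0.0
```

Request:
{"op": "arm_command", "data": {"commands": [8.5, 0, 0, -0.8, 0, 8.5, 0, 0, -0.8, 0, 8.5, 0, 0, -0.5, 0, 8.5, 0, 0, 0, 0, 8.5, 0, 0, 0, 0]}}

```text
time: 10.82
tcp_pos: [0.5332, -0.3372, -0.0189]
ee_rot: [0.603, 0.798, -0.0, -0.001]
ft_force: [-0.1, -0.8, -0.2]
width: 0.992
gripper_force: 0.0
```

Run:
```python
from m import *
st()
```

```text
t 10.8167 p [ 53.32 -33.72  -1.89] yaw 15.87 tilt [-0.0009  0.0006] F [-0.13 -0.8  -0.17] M [-0.02 -0.07  0.02] w 8.47 g 0.0 j6 0.73
```

Close slowly on the block, then lift a little.

Request:
{"op": "arm_command", "data": {"commands": [7, 0, 0, 0, 0, 6, 0, 0, 0, 0, 5, 0, 0, 0, 0, 4.6, 0, 0, 0, 0, 4.2, 0, 0, 0, 0, 3.8, 0, 0, 0, 0, 3.8, 0, 0, 0, 0, 3.8, 0, 0, 0, 0], "force": 40}}

```text
time: 11.48
tcp_pos: [0.5343, -0.3374, -0.018]
ee_rot: [0.603, 0.798, 0.0, 0.001]
ft_force: [0.8, 0.7, 1.9]
width: 0.507
gripper_force: 43.0
```

Run:
```python
from m import *
st()
```

```text
t 11.4833 p [ 53.43 -33.74  -1.8 ] yaw 15.89 tilt [ 0.0011 -0.0003] F [0.79 0.7  1.89] M [ 0.19 -0.17 -0.04] w 4.33 g 43.02953481674194 j6 0.73
```

Request:
{"op": "arm_command", "data": {"commands": [3.8, 0, 0, 0.8, 0, 3.8, 0, 0, 2, 0, 3.8, 0, 0, 3, 0, 3.8, 0, 0, 3, 0, 3.8, 0, 0, 3, 0, 3.8, 0, 0, 3, 0, 3.8, 0, 0, 1.5, 0, 3.8, 0, 0, 0, 0], "force": 60}}

```text
time: 12.15
tcp_pos: [0.5353, -0.3387, 0.1489]
ee_rot: [0.603, 0.798, 0.0, 0.003]
ft_force: [0.9, -0.1, -3.0]
width: 0.508
gripper_force: 63.2
```

Request:
{"op": "arm_command", "data": {"commands": [3.8, 0.2, 1.5, 0, -0.5, 3.8, 0.5, 3.5, 0, -0.8, 3.8, 0.5, 3.5, 0, -0.8, 3.8, 0.5, 3.5, 0, -0.8, 3.8, 0.5, 3.5, 0, -0.8, 3.8, 0.5, 3.5, 0, -0.8, 3.8, 0.5, 3.5, 0, -0.8, 3.8, 0.5, 3.5, 0, -0.8]}}

```text
time: 12.82
tcp_pos: [0.5686, -0.0756, 0.1418]
ee_rot: [0.645, 0.764, -0.002, -0.002]
ft_force: [0.5, -0.6, -4.0]
width: 0.502
gripper_force: 63.1
```

Request:
{"op": "arm_command", "data": {"commands": [3.8, 0.5, 3.5, 0, -0.8, 3.8, 0.5, 3.5, 0, -0.8, 3.8, 0.5, 3.5, 0, -0.8, 3.8, 0.5, 3.5, 0, -0.8, 3.8, 0.5, 3.5, 0, -0.8, 3.8, 0.5, 3.5, 0, -0.8, 3.8, 0.5, 3.5, 0, -0.8, 3.8, 0.5, 3.5, 0, -0.8]}}

```text
time: 13.48
tcp_pos: [0.6088, 0.2036, 0.1414]
ee_rot: [0.686, 0.727, -0.003, -0.001]
ft_force: [1.0, -1.0, -4.3]
width: 0.504
gripper_force: 63.1
```

Request:
{"op": "arm_command", "data": {"commands": [3.8, 0, 1.5, 0, 0, 3.8, 0, 0, 0, 0, 3.8, 0, 0, 0, 0, 3.8, 0, 0, 0, 0]}}

```text
time: 13.82
tcp_pos: [0.6095, 0.2164, 0.1426]
ee_rot: [0.686, 0.727, -0.002, -0.001]
ft_force: [0.7, -0.4, -5.1]
width: 0.503
gripper_force: 63.0
```

Run:
```python
from m import *
st()
s=bot.get_image('scene'); t=bot.get_image('top')
cv2.imwrite('pics/carry.png',np.vstack([cv2.resize(s['pixels'][130:280,220:370,::-1],(600,600),interpolation=cv2.INTER_CUBIC)]))
p=dot(s,280,165,60,60); print('cap px',p, onz(s,*p,.08+.056+.06))
```

```text
t 13.8167 p [60.95 21.64 14.26] yaw 3.35 tilt [-0.0035 -0.0022] F [ 0.68 -0.36 -5.12] M [ 0.01 -0.07 -0.04] w 4.3 g 62.99467206001282 j6 1.85
cap px (np.float64(311.3529411764706), np.float64(209.52941176470588)) [0.60517466 0.25336294 0.196     ]
```

View pics/carry.png

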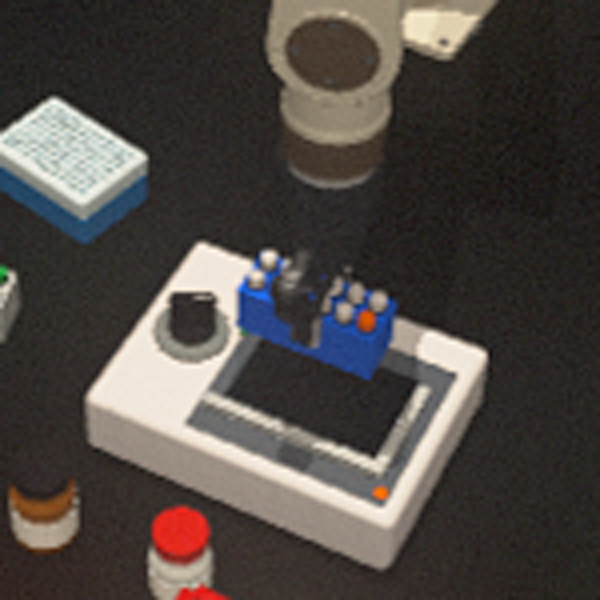

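The block hangs level over the glass: orange cap at (367,320) on the far-left side, orange mark at (381,492). Lower it to just above the glass, then touch down gently.

Request:
{"op": "arm_command", "data": {"commands": [3.8, 0, 0, -2, 0, 3.8, 0, 0, -2, 0, 3.8, 0, 0, -2, 0, 3.8, 0, 0, -1, 0, 3.8, 0, 0, -0.4, 0, 3.8, 0, 0, 0, 0, 3.8, 0, 0, 0, 0, 3.8, 0, 0, 0, 0]}}

```text
time: 14.58
tcp_pos: [0.6119, 0.2178, 0.0722]
ee_rot: [0.686, 0.728, 0.001, 0.001]
ft_force: [-0.2, -0.4, -4.4]
width: 0.504
gripper_force: 62.9
```

Request:
{"op": "arm_command", "data": {"commands": [3.8, 0, 0, -0.1, 0, 3.8, 0, 0, -0.1, 0, 3.8, 0, 0, 0, 0, 3.8, 0, 0, 0, 0]}}

```text
time: 14.92
tcp_pos: [0.6107, 0.2178, 0.0688]
ee_rot: [0.686, 0.728, 0.0, 0.0]
ft_force: [-0.8, -0.6, -3.8]
width: 0.501
gripper_force: 62.9
```

Run:
```python
from m import *
st()
```

```text
t 14.9167 p [61.07 21.78  6.88] yaw 3.38 tilt [0.0004 0.0001] F [-0.78 -0.59 -3.8 ] M [-0.02  0.03 -0.01] w 4.28 g 62.89594888687134 j6 1.85
```

Request:
{"op": "arm_command", "data": {"commands": [3.8, 0, 0, -0.1, 0, 3.8, 0, 0, -0.1, 0, 3.8, 0, 0, -0.1, 0, 3.8, 0, 0, 0, 0, 3.8, 0, 0, 0, 0]}}

```text
time: 15.33
tcp_pos: [0.6105, 0.2176, 0.0653]
ee_rot: [0.686, 0.728, -0.0, -0.0]
ft_force: [0.4, 0.3, -4.9]
width: 0.505
gripper_force: 62.9
```

Request:
{"op": "arm_command", "data": {"commands": [3.8, 0, 0, -0.1, 0, 3.8, 0, 0, -0.1, 0, 3.8, 0, 0, 0, 0, 3.8, 0, 0, 0, 0]}}

```text
time: 15.67
tcp_pos: [0.6106, 0.2176, 0.0634]
ee_rot: [0.686, 0.728, -0.0, -0.0]
ft_force: [0.6, -0.8, -4.0]
width: 0.505
gripper_force: 62.9
```

Request:
{"op": "arm_command", "data": {"commands": [3.8, 0, 0, -0.1, 0, 3.8, 0, 0, 0, 0, 3.8, 0, 0, 0, 0]}}

```text
time: 15.92
tcp_pos: [0.6107, 0.2176, 0.0624]
ee_rot: [0.686, 0.728, -0.0, -0.0]
ft_force: [0.2, 0.3, -4.7]
width: 0.504
gripper_force: 62.9
```

Request:
{"op": "arm_command", "data": {"commands": [3.8, 0, 0, -0.1, 0, 3.8, 0, 0, 0, 0, 3.8, 0, 0, 0, 0]}}

```text
time: 16.17
tcp_pos: [0.6109, 0.2177, 0.0621]
ee_rot: [0.686, 0.728, 0.0, 0.0]
ft_force: [-0.1, -0.8, -0.1]
width: 0.503
gripper_force: 63.2
```

Touched down (Fz went from −4.5 to 0). Slide towards the left fence (reader +y, about 15 mm) in small steps.

Request:
{"op": "arm_command", "data": {"commands": [3.8, 0, 0, -0.05, 0, 3.8, 0, 0.3, 0, 0, 3.8, 0, 0.3, 0, 0, 3.8, 0, 0.2, 0, 0, 3.8, 0, 0, 0, 0, 3.8, 0, 0, 0, 0]}}

```text
time: 16.67
tcp_pos: [0.6118, 0.2258, 0.0621]
ee_rot: [0.686, 0.728, 0.001, 0.001]
ft_force: [-0.3, -3.6, 5.3]
width: 0.502
gripper_force: 64.2
```

Request:
{"op": "arm_command", "data": {"commands": [3.8, 0.2, 0, 0, 0, 3.8, 0.2, 0, 0, 0, 3.8, 0.2, 0, 0, 0, 3.8, 0, 0, 0, 0, 3.8, 0, 0, 0, 0]}}

```text
time: 17.08
tcp_pos: [0.6158, 0.2267, 0.0621]
ee_rot: [0.686, 0.728, 0.0, -0.001]
ft_force: [-4.7, -1.4, 8.7]
width: 0.505
gripper_force: 64.6
```

Request:
{"op": "arm_command", "data": {"commands": [3.8, 0.2, 0, 0, 0, 3.8, 0.1, 0, 0, 0, 3.8, 0, 0, 0, 0, 3.8, 0, 0, 0, 0]}}

```text
time: 17.42
tcp_pos: [0.6186, 0.227, 0.0621]
ee_rot: [0.686, 0.728, 0.0, -0.001]
ft_force: [-5.3, 0.3, 7.5]
width: 0.506
gripper_force: 64.6
```

Request:
{"op": "arm_command", "data": {"commands": [3.8, 0.15, 0, 0, 0, 3.8, 0.15, 0, 0, 0, 3.8, 0, 0, 0, 0, 3.8, 0, 0, 0, 0]}}

```text
time: 17.75
tcp_pos: [0.6217, 0.2272, 0.0621]
ee_rot: [0.686, 0.728, 0.0, -0.001]
ft_force: [-4.7, 0.5, 7.9]
width: 0.503
gripper_force: 64.5
```

Request:
{"op": "arm_command", "data": {"commands": [3.8, 0, 0.2, 0, 0, 3.8, 0, 0.2, 0, 0, 3.8, 0, 0, 0, 0, 3.8, 0, 0, 0, 0]}}

```text
time: 18.08
tcp_pos: [0.6223, 0.2287, 0.0621]
ee_rot: [0.686, 0.727, -0.001, 0.0]
ft_force: [-4.5, -6.6, 7.3]
width: 0.499
gripper_force: 64.6
```

Request:
{"op": "arm_command", "data": {"commands": [3.8, 0, 0.15, 0, 0, 3.8, 0, 0, 0, 0, 3.8, 0, 0, 0, 0]}}

```text
time: 18.33
tcp_pos: [0.6223, 0.2294, 0.0621]
ee_rot: [0.687, 0.727, -0.001, 0.001]
ft_force: [-4.6, -6.7, 8.6]
width: 0.504
gripper_force: 64.6
```

Request:
{"op": "arm_command", "data": {"commands": [3.8, 0.15, 0, 0, 0, 3.8, 0, 0, 0, 0, 3.8, 0, 0, 0, 0]}}

```text
time: 18.58
tcp_pos: [0.6222, 0.2294, 0.0621]
ee_rot: [0.687, 0.727, -0.002, -0.0]
ft_force: [-8.1, -7.3, 11.2]
width: 0.503
gripper_force: 64.9
```

Run:
```python
from m import *
st()
```

```text
t 18.5833 p [62.22 22.94  6.21] yaw 3.26 tilt [-0.0033 -0.0025] F [-8.09 -7.34 11.18] M [-1.37  1.56 -0.42] w 4.29 g 64.9226975440979 j6 1.87
```

Request:
{"op": "arm_command", "data": {"commands": [3.8, 0, 0.15, 0, 0, 3.8, 0, 0, 0, 0, 3.8, 0, 0, 0, 0]}}

```text
time: 18.83
tcp_pos: [0.6223, 0.2298, 0.0621]
ee_rot: [0.687, 0.727, -0.003, 0.0]
ft_force: [-8.9, -10.2, 11.7]
width: 0.503
gripper_force: 65.0
```

Request:
{"op": "arm_command", "data": {"commands": [3.8, 0, 0.15, 0, 0, 3.8, 0, 0, 0, 0, 3.8, 0, 0, 0, 0]}}

```text
time: 19.08
tcp_pos: [0.6222, 0.2306, 0.0622]
ee_rot: [0.687, 0.726, -0.003, 0.001]
ft_force: [-8.4, -11.9, 12.2]
width: 0.504
gripper_force: 65.0
```

Run:
```python
from m import *
st()
```

```text
t 19.0833 p [62.22 23.06  6.22] yaw 3.17 tilt [-0.0035 -0.0054] F [ -8.43 -11.93  12.19] M [-2.    1.58 -0.51] w 4.31 g 65.03533959388733 j6 1.87
```

Fy may still be mostly friction, since y keeps creeping. I'll ease the down-press and step on in y.

Request:
{"op": "arm_command", "data": {"commands": [3.8, 0, 0, 0.06, 0, 3.8, 0, 0, 0, 0, 3.8, 0, 0, 0, 0]}}

```text
time: 19.33
tcp_pos: [0.6222, 0.2307, 0.0622]
ee_rot: [0.687, 0.726, -0.003, 0.0]
ft_force: [-6.3, -10.8, 10.3]
width: 0.504
gripper_force: 64.6
```

Request:
{"op": "arm_command", "data": {"commands": [3.8, -0.1, 0.1, 0, 0, 3.8, 0, 0, 0, 0, 3.8, 0, 0, 0, 0]}}

```text
time: 19.58
tcp_pos: [0.6221, 0.2329, 0.0621]
ee_rot: [0.687, 0.727, -0.002, 0.0]
ft_force: [-4.6, -8.8, 7.0]
width: 0.502
gripper_force: 64.4
```

Request:
{"op": "arm_command", "data": {"commands": [3.8, 0, 0.1, 0, 0, 3.8, 0, 0, 0, 0, 3.8, 0, 0, 0, 0]}}

```text
time: 19.83
tcp_pos: [0.6221, 0.2336, 0.0622]
ee_rot: [0.687, 0.727, -0.002, 0.001]
ft_force: [-5.3, -9.0, 8.1]
width: 0.502
gripper_force: 64.5
```

Run:
```python
from m import *
st()
```

```text
t 19.8333 p [62.21 23.36  6.22] yaw 3.22 tilt [-0.0022 -0.0039] F [-5.32 -9.04  8.1 ] M [-1.57  0.96 -0.39] w 4.29 g 64.45597529411316 j6 1.88
```

Request:
{"op": "arm_command", "data": {"commands": [3.8, -0.05, 0, 0.06, 0, 3.8, 0, 0.1, 0, 0, 3.8, 0, 0.1, 0, 0, 3.8, 0, 0, 0, 0, 3.8, 0, 0, 0, 0]}}

```text
time: 20.25
tcp_pos: [0.622, 0.2335, 0.0623]
ee_rot: [0.687, 0.726, -0.003, 0.002]
ft_force: [-3.4, -13.4, 6.8]
width: 0.5
gripper_force: 64.3
```

Request:
{"op": "arm_command", "data": {"commands": [3.8, 0, 0.1, 0, 0, 3.8, 0, 0.1, 0, 0, 3.8, 0, 0, 0, 0, 3.8, 0, 0, 0, 0]}}

```text
time: 20.58
tcp_pos: [0.622, 0.2335, 0.0625]
ee_rot: [0.688, 0.726, -0.005, 0.003]
ft_force: [-3.2, -18.0, 8.5]
width: 0.505
gripper_force: 64.6
```

Request:
{"op": "arm_command", "data": {"commands": [3.8, 0, 0.1, 0, 0, 3.8, 0, 0, 0, 0, 3.8, 0, 0, 0, 0]}}

```text
time: 20.83
tcp_pos: [0.622, 0.2335, 0.0626]
ee_rot: [0.688, 0.726, -0.005, 0.004]
ft_force: [-3.4, -20.2, 9.1]
width: 0.505
gripper_force: 64.7
```

Run:
```python
from m import *
st()
```

```text
t 20.8333 p [62.2  23.35  6.26] yaw 3.1 tilt [-0.0018 -0.0124] F [ -3.45 -20.21   9.06] M [-3.78  0.83  0.08] w 4.32 g 64.7063398361206 j6 1.88
```

Now y has hit a hard stop at 0.2335 (Fy rises, no motion). That is the left fence, but the push is tilting the tool slightly. Back y off a bit and add x push.

Request:
{"op": "arm_command", "data": {"commands": [3.8, 0.1, -0.15, 0, 0, 3.8, 0.1, -0.15, 0, 0, 3.8, 0, 0, 0, 0, 3.8, 0, 0, 0, 0]}}

```text
time: 21.17
tcp_pos: [0.622, 0.2336, 0.0624]
ee_rot: [0.687, 0.726, -0.005, 0.0]
ft_force: [-7.8, -13.3, 9.4]
width: 0.505
gripper_force: 64.7
```

Run:
```python
from m import *
st()
```

```text
t 21.1667 p [62.2  23.36  6.24] yaw 3.18 tilt [-0.0055 -0.0072] F [ -7.8  -13.29   9.37] M [-2.43  1.64 -0.36] w 4.31 g 64.6893060207367 j6 1.88
```

Request:
{"op": "arm_command", "data": {"commands": [3.8, 0.15, 0, -0.04, 0, 3.8, 0, 0, 0, 0, 3.8, 0, 0, 0, 0]}}

```text
time: 21.42
tcp_pos: [0.622, 0.2336, 0.0624]
ee_rot: [0.687, 0.726, -0.005, -0.0]
ft_force: [-12.4, -13.9, 12.9]
width: 0.503
gripper_force: 65.1
```

Run:
```python
from m import *
st()
```

```text
t 21.4167 p [62.2  23.36  6.24] yaw 3.19 tilt [-0.0081 -0.0074] F [-12.44 -13.86  12.88] M [-2.57  2.56 -0.4 ] w 4.29 g 65.10746419429779 j6 1.88
```

Both directions are hard stops. Ease both pushes a little so the block stands flat, then check the picture.

Request:
{"op": "arm_command", "data": {"commands": [3.8, -0.2, -0.15, 0, 0, 3.8, 0, 0, -0.02, 0, 3.8, 0, 0, 0, 0, 3.8, 0, 0, 0, 0]}}

```text
time: 21.75
tcp_pos: [0.622, 0.2336, 0.0622]
ee_rot: [0.687, 0.727, -0.003, 0.0]
ft_force: [-6.6, -8.9, 10.1]
width: 0.504
gripper_force: 64.7
```

Run:
```python
from m import *
st()
s=bot.get_image('scene'); t=bot.get_image('top')
a=cv2.resize(s['pixels'][170:270,235:350,::-1],(690,600),interpolation=cv2.INTER_CUBIC)
cv2.imwrite('pics/home.png',a)
R=np.array([[.9986,-.0545],[.0545,.9986]])
```

```text
t 21.75 p [62.2  23.36  6.22] yaw 3.21 tilt [-0.004  -0.0048] F [-6.63 -8.94 10.15] M [-1.85  1.48 -0.42] w 4.3 g 64.74469542503357 j6 1.88
```

View pics/home.png

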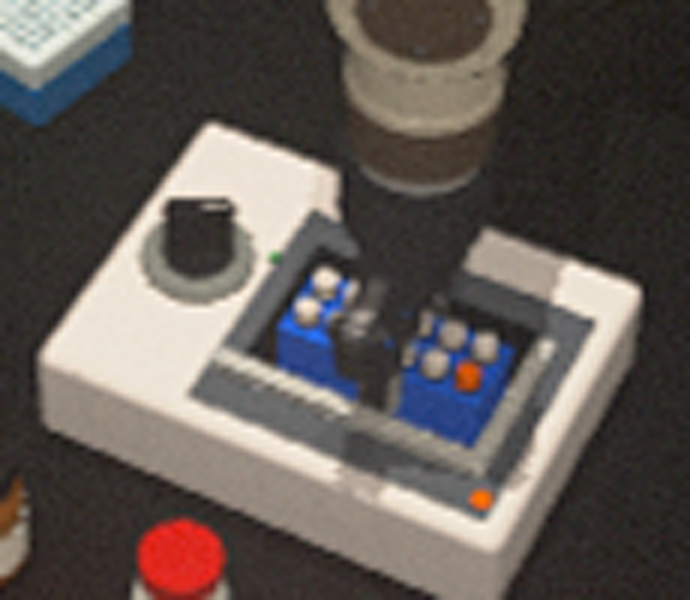

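The picture shows the block seated in the fence corner: orange cap at (468,377), orange mark at (482,498), both faces along the fences. The switch stays turned and the other items haven't moved. Hand in.

```bash
python3 -c "
from bench import bot
print(bot.job_done())"
```

```text
the job is handed in; nothing more can be done
None
```

I handed the job in at 21.8 s. The switch is on, and the blue block is held in the fence corner with its orange cap at the orange mark, pressed at about 7 N against the far fence and 9 N against the left.

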